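Scrub out the wash bottle, then hold its deep cap hollow side up

ROBOT

A 6-joint arm with a two-finger parallel gripper is mounted at the origin on the work surface. World frame = base frame: x ahead of the robot, y to its left, z up, the work surface at z = 0. Lengths are in m, angles in rad, forces in N, time in s.
With the tool pointing down it reaches from about 0.4 to 0.925 m from the base axis. Payload 3.4 kg.
Tool frame: the origin (TCP) lies on the front face of the gripper's body, between the roots of the fingers; the fingertips stand 73 mm ahead of it and the grasp point (between the pads) lies 54 mm ahead of it; z points along the fingers, y is the direction in which the jaws open and shut (so a half turn about z gives the same grasp; the last joint's range is limited). The gripper opens to 85 mm and grips with 20 to 120 N. Pads are 22 mm wide; open, the fingers measure 114 mm over their backs; the gripper's body (76 mm by 85 mm) begins 54 mm behind the grasp point. The pads swing forward as they close: fully open they stand 13 mm farther back than shut.
Start: joints at [-1.351, 0.307, 1.506, -0, 1.328, -0.073], TCP at [0.166, -0.55, 0.304] pointing down, gripper open.
Joint ranges: [-3.12, 3.12], [-1.05, 2.28], [0.14, 2.33], [-1.42, 4.57], [0.1, 2.73], [-2.68, 2.68]. Speed limits (rad/s): [2.57, 2.57, 3.14, 3.14, 3.14, 3.14].

INTERFACE

Orientations are given as a unit quaternion [w, x, y, z].
In Python, from cell import r gives the robot as it stands. Calls block until the motion is done:
- r.goto(position, orientation): joint-space move of the TCP to a pose.
- r.line_to(position, max_speed=0.15, orientation=None, guard=None): straight line of the TCP; orientation=None keeps the orientation; max_speed is the mean speed in m/s. With guard (N) it stops when the force on the tool has changed by that much, and returns True; else False.
- r.move_joints(angles): joint-space move.
- r.set_gripper(opening, f_grip=None): finger opening in m; f_grip is the grip in N (None keeps the last); returns when the fingers have stopped.
- r.hold(seconds).
- r.solve_ik(position, orientation): joint angles nearest the present ones, or None.
- r.capture(name): name is "side" or "top" or "wrist"; returns the picture (420x560x3 uint8, red, green, blue); there is no depth.
- r.camera_model(name): a dict with "camera_matrix" (3x3 intrinsics, pixels), "k1" (the pictures are not rectified: a ray, as slopes to the right and down, at radius r is drawn at 1 + k1 r^2 times it, then the intrinsics apply), "cam_to_world" (4x4, takes a point from camera to world coordinates). Camera axes: x right, y down, z forward; pixel columns grow to the right and rows downward; lengths in m; the calibration is good to about 2 mm. A picture is of the moment at which its call begins: read the wrist's pose just before it. camera_model takes no time and is no camera call; for the wrist camera it gives the pose at the moment of the call.
A pose or a line that the arm cannot do raises r.Unreachable and nothing moves.
- r.finish_job(): hands the job in, once; it reports no verdict.
Readings, each from a call of its own:
- r.get_time_s(): time.
- r.get_qpos(): joint angles.
- r.get_qvel(): joint speeds.
- r.get_joint_efforts(): joint torques, N m.
- r.get_tool_pos(): TCP position.
- r.get_tcp_rot(): TCP orientation.
- r.get_wrist_force(): force on the tool from outside, world axes, zero at the start.
- r.get_wrist_torque(): the same for the moment, N m.
- r.get_grip_width(): finger opening in m.
Only numpy, scipy, OpenCV 4.12 (cv2) and the standard library are available. Lean on these libraries where they do the work, as an engineer would, in place of code of your own. Each camera call takes 0.05 s, during which the arm holds its last target.

TASK

Finish washing the open glass bottle and its cap: with the long brush that stands in the bottle, scrub its inside with three full strokes, up until the brush head is near the shoulder and back down to the floor, without pulling the head out, and leave the brush in the bottle, the bottle upright where it stands. Then pick up the bottle's deep white eight-sided cap that lies on its side on the bench, find which of its ends is hollow, turn that end straight up and finish while still holding the cap between the fingers, still, hollow end up and about 20 cm above the bench, ready to be rinsed. Leave everything else on the bench where it is.

Things in the scene. Friction and masses are not known exactly. Their poses are not given: they have to be found in the camera images.
- bottle: Open clear glass bottle standing loose on the bench, left or right (the cap is on the other side), 0.45 kg. Origin: centre of its underside, z up its axis. Outer diameter 70 up to 105 mm, a shoulder, then a neck of outer diameter 44 from 122 mm to the mouth at 150 mm. Wall 4 mm, floor 6 mm thick.
- bottle_mouth (a point): Centre of the bottle's mouth, 150 mm above its underside; the neck's bore is 36 mm.
- brush: Long bottle brush, 225 mm, 40 to 65 g, standing head down on the bottle's floor. Origin: centre of the head's flat foot, z along the brush to its handle. Head diameter 27 up to 42 mm, tapering to 55 mm; wire stem. Foot on the floor: origin 6 mm above the bottle's underside; head near the shoulder: 45 to 60 mm above it. Let go, it stands or leans about 10 degrees on the neck.
- brush_grip (a point): Middle of the part of the brush's handle to grip, 190 mm above the brush's origin. The handle is round wood, diameter 16 from 145 to 215 mm, with a narrower tip to 225 mm; it stands about 80 mm out of the mouth and can be pinched from above.
- cap: The bottle's deep white plastic screw cap, 30 to 65 g: eight-sided tube, 54 mm over the flats, 50 long, one end closed. Lies on a flat (own z up), so two flats stand upright, 54 mm apart, to be pinched from above or tilted. Origin: its middle, 27 mm above the bench. Own x axis points along it to the HOLLOW end, which at the start faces sideways or away from the robot, never straight back at it.
- cap_mouth (a point): Centre of the cap's open end, 25 mm from the cap's origin. The blind hole is 46 mm over its flats and 43 mm deep; the other end is a flat wall 7 mm thick. From the side both ends look alike.
- ink_tin: Bystander: low round metal ink tin, diameter 74, height 34; stands between the bottle and the cap. Origin: centre of its underside.
- flat_lid: Bystander: flat white lid of another jar, diameter 60, height 12 (not the cap of this bottle). Origin: centre of its underside.
- ink_knife: Bystander: broad ink knife about 200 long, lying.
- brayer: Bystander: hand roller, rubber roll 90 wide, 34 diameter, with wire frame and wooden handle, about 170 long over all. Origin: centre of its underside.
- solvent_bottle: Bystander: closed amber bottle, diameter 68, height 190. Origin: centre of its underside.
- pigment_jar: Bystander: closed white jar, diameter 72, height 65. Origin: centre of its underside.
- ink_tin2: Bystander: round metal ink tin, diameter 90, height 50. Origin: centre of its underside.
Mind the look-alikes: they are no part of the job. Of the things that look like the brush, the smaller one is meant.

How it is judged:
By the outcome, as a careful person would: the job done as asked, in the order asked, and still so for the second after the job is handed in, while the arm keeps its last pose, push and grip.
It also fails if it takes over 51 s, if anything falls off the work surface, if the arm or the gripper's body presses on something with over 40 N, if the wrist force passes 120 N, or if a joint passes its speed limit or range.

## Working session

There is one attempt and no reset: what is moved stays moved. The work goes in short steps, each a Python script; the robot and the scene stay as the last script left them, time stands still between calls to the robot, and variables do not carry over. Pictures are saved under pics/ and viewed, and the job is handed in when it is done.

```bash
ls; mkdir -p pics; python3 - <<'E'
from cell import r
import cv2
for n in ("side","top","wrist"):
    m=r.camera_model(n); im=r.capture(n)
    cv2.imwrite(f"pics/{n}0.png",im[:,:,::-1])
    print(n,m["camera_matrix"].tolist() if hasattr(m["camera_matrix"],'tolist') else m["camera_matrix"],m["k1"]); print(m["cam_to_world"])
print(r.get_time_s(),r.get_tcp_rot(),r.get_tool_pos())
E
```

```text
pics
side [[388.7709133759146, 0.0, 281.4198834128631], [0.0, 388.7709133759146, 209.1369880468532], [0.0, 0.0, 1.0]] -0.09823997341908376
[[-0.67144514 -0.53745861  0.51019571  0.04291974]
 [-0.74092002  0.47378131 -0.47599244  0.44372966]
 [ 0.01410504 -0.69761703 -0.716332    0.87408895]
 [ 0.          0.          0.          1.        ]]
top [[495.5006294540997, 0.0, 273.1327129415231], [0.0, 495.5006294540997, 212.58610921135906], [0.0, 0.0, 1.0]] -0.027153865015031076
[[ 0.02224473 -0.99089833  0.13276168  0.36306022]
 [-0.99971014 -0.02327005 -0.00617629 -0.01854734]
 [ 0.00920944 -0.13258581 -0.99112874  1.47255072]
 [ 0.          0.          0.          1.        ]]
wrist [[292.33308419570136, 0.0, 282.09328567393686], [0.0, 292.33308419570136, 212.15892202425047], [0.0, 0.0, 1.0]] -0.008391420058125397
[[ 0.29053297 -0.92153075 -0.257627    0.23301951]
 [-0.95686323 -0.28031989 -0.07637751 -0.52981063]
 [-0.00183375  0.26870399 -0.96322106  0.37291891]
 [ 0.          0.          0.          1.        ]]
0.15 [-7.51825259e-04  9.89228162e-01  1.46379904e-01 -4.34748284e-05] [ 0.16640274 -0.54997482  0.30321481]
```

View pics/side0.png

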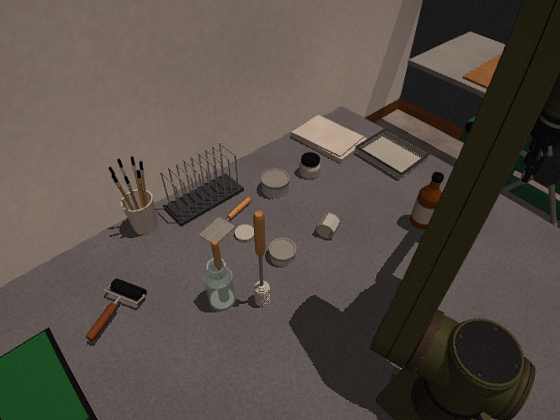

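View pics/top0.png

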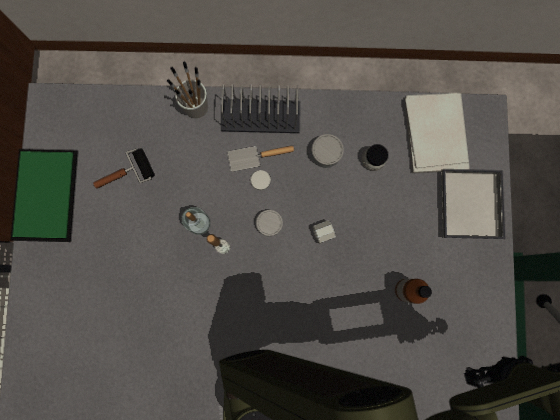

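View pics/wrist0.png

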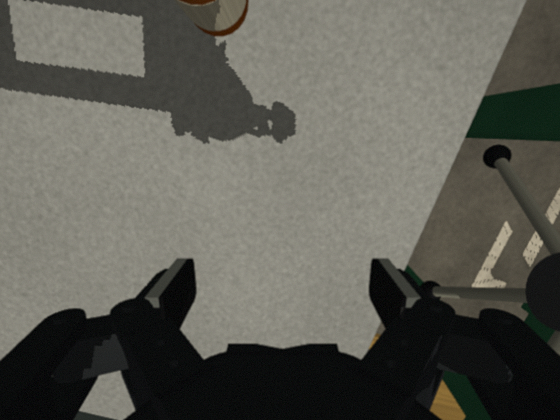

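The side view shows the bottle at about (220,285) with the small brush's handle at (216,252). A bigger look-alike brush stands beside it at (261,270), the cap is at (327,226), and the tin lies between them. I'll zoom in next.

```bash
cat > h.py <<'E'
import numpy as np, cv2
from cell import r
def ray(m,uv):
    K=np.array(m["camera_matrix"]);T=np.array(m["cam_to_world"]);k=m["k1"]
    d=(np.array(uv,float)-K[:2,2])/K[0,0]; rd=np.linalg.norm(d); q=rd
    for _ in range(30): q=rd/(1+k*q*q)
    d=d*(q/rd if rd>0 else 1)
    v=T[:3,:3]@np.array([d[0],d[1],1]); return T[:3,3],v/np.linalg.norm(v)
def onz(m,uv,z):
    o,v=ray(m,uv); return o+v*(z-o[2])/v[2]
def tri(m1,uv1,m2,uv2):
    o1,v1=ray(m1,uv1);o2,v2=ray(m2,uv2)
    s=np.linalg.lstsq(np.c_[v1,-v2],o2-o1,rcond=None)[0]
    a=o1+v1*s[0];b=o2+v2*s[1]; return (a+b)/2,np.linalg.norm(a-b)
def proj(m,p):
    K=np.array(m["camera_matrix"]);T=np.array(m["cam_to_world"])
    c=T[:3,:3].T@(np.array(p)-T[:3,3]); d=c[:2]/c[2]; d=d*(1+m["k1"]*(d@d)); return K[:2,:2]@d+K[:2,2]
def crop(im,u0,v0,u1,v1,s,name):
    cv2.imwrite(name,cv2.resize(im[v0:v1,u0:u1],None,fx=s,fy=s,interpolation=cv2.INTER_CUBIC))
E
python3 - <<'E'
import cv2
from h import crop
s=cv2.imread("pics/side0.png");t=cv2.imread("pics/top0.png")
crop(s,180,190,360,325,4,"pics/s1.png");crop(t,160,180,360,270,4,"pics/t1.png")
E
```

```text
(no output)
```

View pics/s1.png

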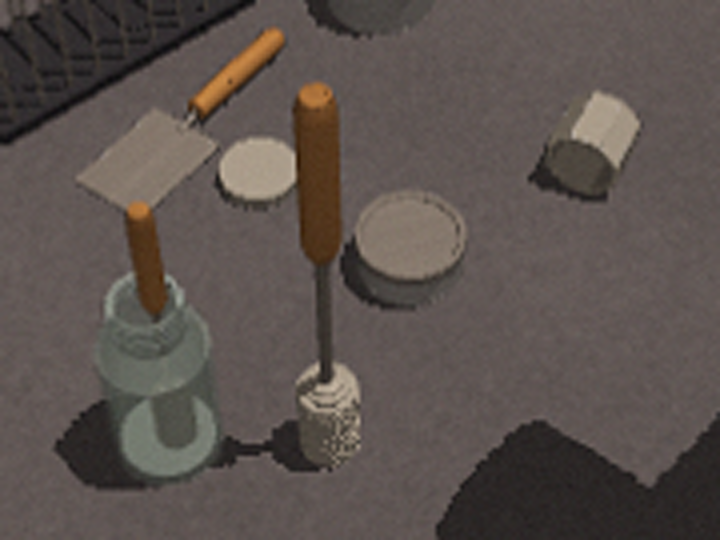

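View pics/t1.png

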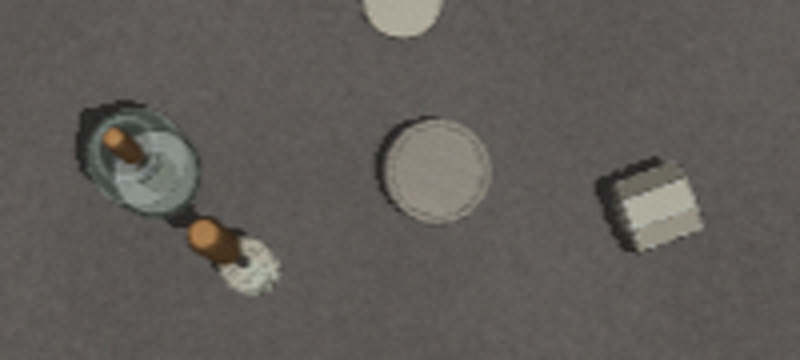

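```bash
python3 - <<'E'
from h import *
np.set_printoptions(precision=4,suppress=True)
S=r.camera_model("side");T=r.camera_model("top")
S1=lambda u,v:(180+u/4-.375,190+v/4-.375)
T1=lambda u,v:(160+u/4-.375,180+v/4-.375)
print("tip",tri(S,S1(139,208),T,T1(113,137)))
print("bigtip",tri(S,S1(317,94),T,T1(205,234)))
print("bighead top", onz(T,T1(248,262),.0), onz(T,T1(250,270),0), onz(S,S1(329,458),0))
print("bottle base side",onz(S,S1(168,437),0.006), "top floor", onz(T,T1(155,172),.006))
print("mouth side",onz(S,S1(145,303),.15),"mouth top",onz(T,T1(130,145),.15))
print("cap corners top face z54", [onz(T,T1(*p),.054) for p in ((614,207),(686,178),(698,207),(627,232))])
print("cap side top face",[onz(S,S1(*p),.054) for p in ((597,93),(639,128),(612,160),(556,137))])
print("tin top",onz(T,T1(436,171),.034),onz(S,S1(411,237),.034))
print("brushhead",onz(S,S1(175,420),.01))
E
```

```text
tip (array([0.5214, 0.1892, 0.2333]), np.float64(0.0018865901347864097))
bigtip (array([0.4545, 0.1182, 0.3245]), np.float64(0.0022512691766728953))
bighead top [0.4592 0.1231 0.    ] [0.4533 0.1214 0.    ] [0.4482 0.1269 0.    ]
bottle base side [0.5251 0.1964 0.006 ] top floor [0.5241 0.1941 0.006 ]
mouth side [0.5248 0.1951 0.15  ] mouth top [0.5262 0.1908 0.15  ]
cap corners top face z54 [array([ 0.5013, -0.1436,  0.054 ]), array([ 0.5234, -0.1953,  0.054 ]), array([ 0.5026, -0.2041,  0.054 ]), array([ 0.4835, -0.1532,  0.054 ])]
cap side top face [array([ 0.5238, -0.1952,  0.054 ]), array([ 0.4799, -0.1924,  0.054 ]), array([ 0.4721, -0.1553,  0.054 ]), array([ 0.5135, -0.1414,  0.054 ])]
tin top [ 0.5266 -0.015   0.034 ] [ 0.5267 -0.0142  0.034 ]
brushhead [0.5301 0.1867 0.01  ]
```

Bottle axis is at about (0.525, 0.194), agreed by both views. The brush tip is at z=0.233 (expected 0.231), and the big brush at (0.455, 0.12) reaches z=0.32. Next I'll check that the poses are reachable.

```bash
cat >> h.py <<'E'
from scipy.spatial.transform import Rotation as R
def quat(zdir,xdir):
    z=np.array(zdir,float);z/=np.linalg.norm(z);x=np.array(xdir,float);x-=z*(x@z);x/=np.linalg.norm(x)
    q=R.from_matrix(np.c_[x,np.cross(z,x),z]).as_quat(); return [q[3],q[0],q[1],q[2]]
E
python3 - <<'E'
from h import *
np.set_printoptions(precision=2,suppress=True)
for az in range(0,360,30):
    a=np.radians(az); x=(np.cos(a),np.sin(a),0)
    print(az,[r.solve_ik((.523,.190,z),quat((0,0,-1),x)) is not None for z in (.25,.30,.42)],r.solve_ik((.523,.190,.25),quat((0,0,-1),x)))
h1=np.array([.39,-.92,0]);h2=-h1
for n,h in (("h1",h1),("h2",h2)):
  for s in (1,-1):
    print(n,s,r.solve_ik((.501,-.173,.084),quat((0,0,-1),s*h)),r.solve_ik((.501,-.173,.16),quat((0,0,-1),s*h)))
for az in (-90,-60,-40,-20,0,20,45,90,135):
  a=np.radians(az);d=np.array((np.cos(a),np.sin(a),0))
  for s in (1,-1):
    for rad in(.45,.6,.7):
      p=np.array((rad*np.cos(-.33),rad*np.sin(-.33),.2))-d*.054
      print(az,s,rad,r.solve_ik(p,quat(d,(0,0,s))))
E
```

```text
0 [True, True, True] [ 0.27  0.33  1.62 -0.    1.19  1.84]
30 [True, True, True] [ 0.27  0.33  1.62 -0.    1.19  1.32]
60 [True, True, True] [ 0.27  0.33  1.62 -0.    1.19  0.8 ]
90 [True, True, True] [ 0.27  0.33  1.62 -0.    1.19  0.27]
120 [True, True, True] [ 0.27  0.33  1.62 -0.    1.19 -0.25]
150 [True, True, True] [ 0.27  0.33  1.62 -0.    1.19 -0.77]
180 [True, True, True] [ 0.27  0.33  1.62 -0.    1.19 -1.3 ]
210 [True, True, True] [ 0.27  0.33  1.62 -0.    1.19 -1.82]
240 [True, True, True] [ 0.27  0.33  1.62 -0.    1.19 -2.35]
270 [False, False, False] None
300 [False, False, False] None
330 [True, True, True] [ 0.27  0.33  1.62 -0.    1.19  2.37]
h1 1 [-0.41  0.51  1.86 -0.    0.77  2.33] [-0.41  0.4   1.79 -0.    0.96  2.33]
h1 -1 [-0.41  0.51  1.86 -0.    0.77 -0.81] [-0.41  0.4   1.79 -0.    0.96 -0.81]
h2 1 [-0.41  0.51  1.86 -0.    0.77 -0.81] [-0.41  0.4   1.79 -0.    0.96 -0.81]
h2 -1 [-0.41  0.51  1.86 -0.    0.77  2.33] [-0.41  0.4   1.79 -0.    0.96  2.33]
-90 1 0.45 [ 0.36  0.83  2.07 -1.22  1.66 -1.8 ]
-90 1 0.6 [ 0.2   0.85  1.8  -1.39  1.67 -2.06]
-90 1 0.7 
[... 1061 characters left out ...]
0.7 [-0.92  0.87  1.7   1.45  1.65 -1.  ]
45 -1 0.45 [-1.25  0.83  2.16  1.11  1.64  1.7 ]
45 -1 0.6 [-1.03  0.84  1.9   1.35  1.67  1.97]
45 -1 0.7 [-0.92  0.87  1.7   1.45  1.65  2.14]
90 1 0.45 [-0.93  0.88  1.64  0.74  2.06 -1.16]
90 1 0.6 [-0.82  0.98  1.29  0.97  2.17 -0.89]
90 1 0.7 [-0.77  1.08  1.01  1.13  2.22 -0.66]
90 -1 0.45 [-0.93  0.88  1.64  0.74  2.06  1.98]
90 -1 0.6 [-0.82  0.98  1.29  0.97  2.17  2.25]
90 -1 0.7 [-0.77  1.08  1.01  1.13  2.22  2.48]
135 1 0.45 [-0.58  0.98  1.3   0.3   2.41 -1.34]
135 1 0.6 [-0.54  1.14  0.83  0.57  2.68 -1.05]
135 1 0.7 None
135 -1 0.45 [-0.58  0.98  1.3   0.3   2.41  1.8 ]
135 -1 0.6 [-0.54  1.14  0.83  0.57  2.68  2.09]
135 -1 0.7 None
```

```bash
python3 - <<'E'
from h import *
r.set_gripper(.05)
r.goto((.523,.190,.46),quat((0,0,-1),(1,1,0)))
m=r.camera_model("wrist");w=r.capture("wrist")
s=r.capture("side")
cv2.imwrite("pics/w1.png",w[:,:,::-1]);cv2.imwrite("pics/s2.png",s[:,:,::-1])
print(r.get_time_s(),r.get_tool_pos())
for p in((.5214,.1892,.2333),(.525,.194,.15)):print(proj(m,p))
E
```

```text
3.6333 [0.52325582 0.18930415 0.45980991]
[280.10532882 201.03668311]
[279.84267915 181.83060682]
```

View pics/w1.png

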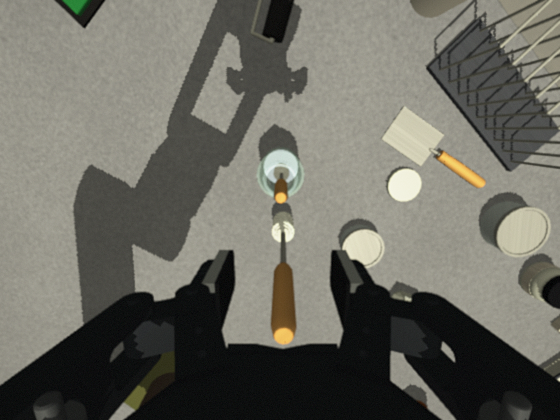

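View pics/s2.png

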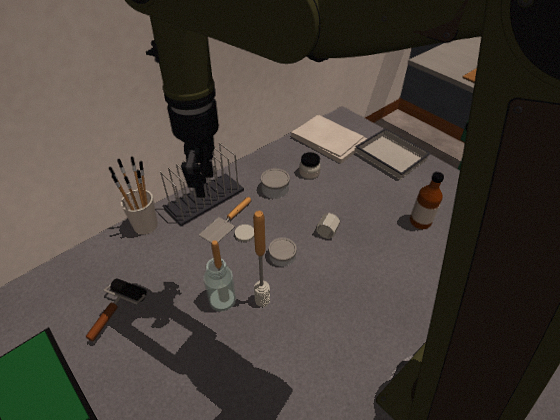

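The view matches: the brush tip appears at about (280,197) against a predicted (280,201), and the big brush tip at (284,334) is clear behind the hand. Next: descend and grip.

```bash
python3 - <<'E'
from h import *
np.set_printoptions(precision=4,suppress=True)
q=quat((0,0,-1),(1,1,0))
r.line_to((.5225,.190,.34),.25)
w=r.capture("wrist")
print("g",r.line_to((.5225,.190,.250),.12,guard=10))
f0=r.get_wrist_force()
r.set_gripper(.0,30)
print(r.get_grip_width(),r.get_wrist_force()-f0,r.get_tool_pos(),r.get_time_s())
s=r.capture("side");t=r.capture("top")
cv2.imwrite("pics/w2.png",w[:,:,::-1]);cv2.imwrite("pics/s3.png",s[:,:,::-1])
crop(s[:,:,::-1],150,170,310,320,4,"pics/s3c.png")
E
```

```text
g False
0.015269749395610866 [-0.6625  1.9254  6.05  ] [0.5228 0.1903 0.2509] 5.6167
```

View pics/s3c.png

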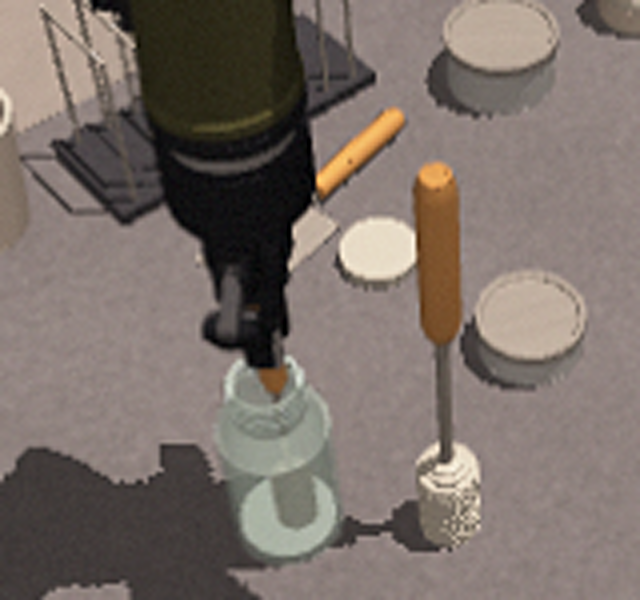

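View pics/w2.png

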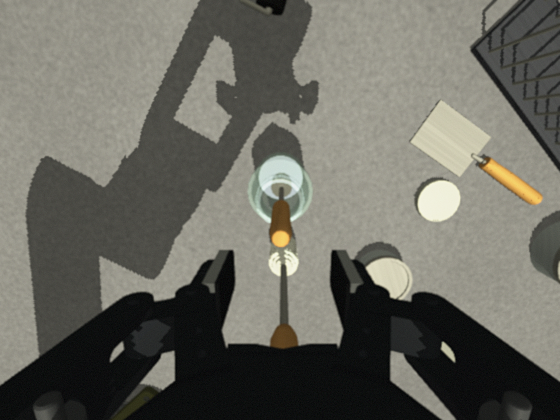

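Grip width is 15.3 mm and the handle sits between the pads, so it's held. Starting the strokes.

```bash
python3 - <<'E'
from h import *
np.set_printoptions(precision=4,suppress=True)
X,Y=.5245,.1935
for i in range(3):
    r.line_to((X,Y,.2975),.1)
    print("up",r.get_tool_pos(),r.get_wrist_force())
    if i==0:
        s=r.capture("side");t=r.capture("top")
    r.line_to((X,Y,.2535),.1)
    g=r.line_to((X,Y,.2475),.04,guard=5)
    print("dn",g,r.get_tool_pos(),r.get_wrist_force(),r.get_time_s())
crop(s[:,:,::-1],150,170,310,320,4,"pics/s4c.png")
s=r.capture("side");crop(s[:,:,::-1],150,170,310,320,4,"pics/s5c.png")
E
```

```text
up [0.5242 0.1933 0.297 ] [-0.139   0.6728 -0.7231]
dn True [0.5262 0.194  0.2503] [ 1.1611 -0.1531  4.7052] 7.2417
up [0.5241 0.1934 0.2971] [-0.2223 -0.3269 -0.7265]
dn True [0.5259 0.194  0.2498] [0.819  1.0543 3.2388] 8.675
up [0.5242 0.1934 0.2972] [-0.2431  0.3251 -0.5289]
dn True [0.526  0.1939 0.2494] [ 0.2812 -0.0752  3.7401] 10.125
```

View pics/s4c.png

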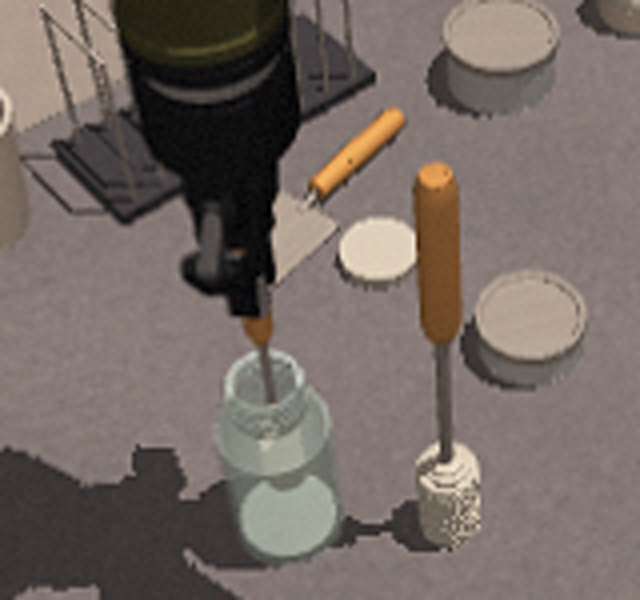

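View pics/s5c.png

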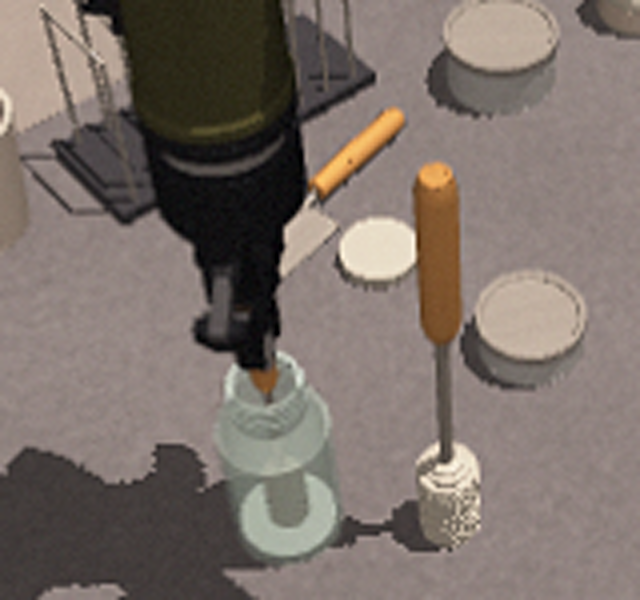

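The side views show the head lifted to the shoulder and then back on the floor, with the bottle unmoved. Next: release, rise and look at the cap's +y end with a tilted wrist view.

```bash
python3 - <<'E'
from h import *
np.set_printoptions(precision=4,suppress=True)
r.set_gripper(.05)
p=r.get_tool_pos(); r.line_to((p[0],p[1],.46),.25)
h2=np.array([-.39,.92,0]);c=np.array([.501,-.173,.027])
best=None
for d in(.14,.12,.1,.08):
  for tl in(.5,.4,.3,.2):
    z=np.array([0,0,-np.cos(tl)])-h2*np.sin(tl); pos=c+h2*d+np.array([0,0,.26])
    q=quat(z,h2)
    j=r.solve_ik(pos,q)
    if j is not None: best=(pos,q);print(d,tl,j);break
  if best:break
r.goto(*best); print(r.get_time_s())
m=r.camera_model("wrist");w=r.capture("wrist");print(proj(m,c))
t=r.capture("top");s=r.capture("side")
cv2.imwrite("pics/w3.png",w[:,:,::-1]);crop(s[:,:,::-1],180,190,360,325,4,"pics/s6c.png")
import pickle;pickle.dump((m,w),open("w3.pkl","wb"))
E
```

```text
0.14 0.5 [ 0.1148  0.1168  1.9215 -0.5665  1.0283 -0.0061]
12.8083
[279.8436 184.8992]
```

View pics/w3.png

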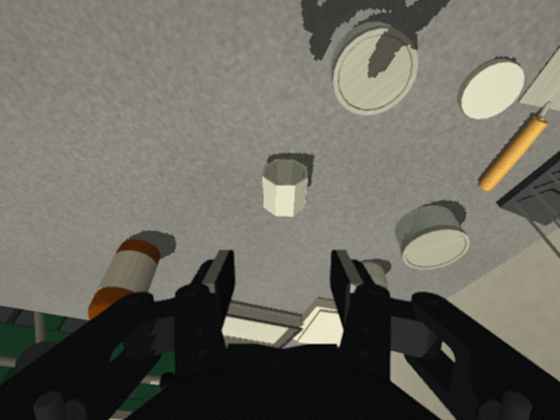

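View pics/s6c.png

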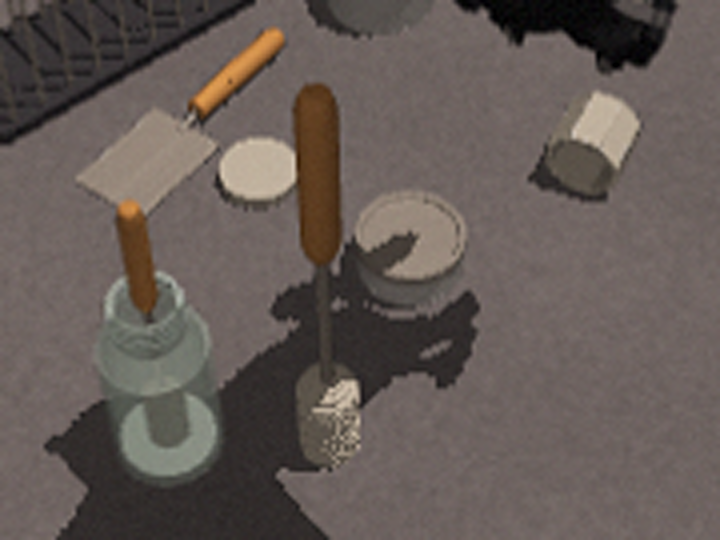

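```bash
python3 - <<'E'
from h import *
w=cv2.imread("pics/w3.png");crop(w,245,140,325,225,7,"pics/w3c.png")
E
```

```text
(no output)
```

View pics/w3c.png

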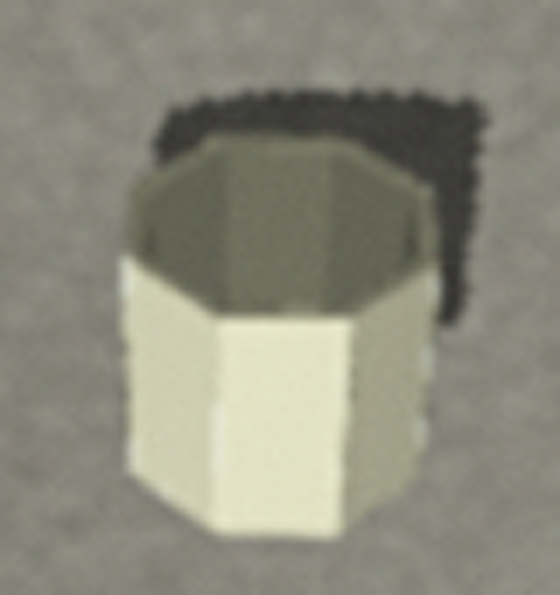

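The wrist view clearly shows the rim and the inner facets at the end at the top of the image, which is the +y side. So the hollow direction is h2. Next I'll refine the cap pose and check the final poses.

```bash
python3 - <<'E'
from h import *
import pickle
np.set_printoptions(precision=4,suppress=True)
m,w=pickle.load(open("w3.pkl","rb"));T=r.camera_model("top")
f=lambda u,v:onz(m,(245+u/7-.43,140+v/7-.43),.054)
a,b,c,d=f(218,315),f(352,315),f(213,535),f(340,535)
F=(a+b)/2;B=(c+d)/2
print(a,b,c,d);print("ctr",(F+B)/2,"len",np.linalg.norm(F-B),"widths",np.linalg.norm(a-b),np.linalg.norm(c-d),"az",np.degrees(np.arctan2(*(F-B)[[1,0]])))
# side edges of flats at z=.038 (upper edge of upright flats)
g=lambda u,v:onz(m,(245+u/7-.43,140+v/7-.43),.0382)
A,B2,C,D=g(122,258),g(437,262),g(130,470),g(420,478)
print("wide",A,B2,C,D,(A+B2+C+D)/4,np.linalg.norm(A-B2),np.linalg.norm(C-D))
# azimuth top
print("solvent",onz(T,(425,292),.19))
for az in (113,105,98,90):
  h=np.array([np.cos(np.radians(az)),np.sin(np.radians(az)),0])
  for p in((.5,-.17,.2),(.5,-.1,.2),(.55,-.1,.2),(.45,-.17,.2)):
    print(az,p,r.solve_ik(np.array(p)-h*.05,quat(h,(0,0,1))))
E
```

```text
[ 0.4881 -0.1542  0.054 ] [ 0.5083 -0.1457  0.054 ] [ 0.5065 -0.2017  0.054 ] [ 0.5276 -0.1928  0.054 ]
ctr [ 0.5076 -0.1736  0.054 ] len 0.05089166980150528 widths 0.02191618576570846 0.02297288587059993 az 111.69929391655397
wide [ 0.4731 -0.161   0.0382] [ 0.5226 -0.141   0.0382] [ 0.4915 -0.2066  0.0382] [ 0.5421 -0.1875  0.0382] [ 0.5074 -0.174   0.0382] 0.053366273962633146 0.05408765445767252
solvent [ 0.338  -0.4217  0.19  ]
113 (0.5, -0.17, 0.2) [-0.7097  0.9963  1.2415  0.6748  2.352  -1.0577]
113 (0.5, -0.1, 0.2) [-0.6398  0.9602  1.3562  0.7119  2.2575 -1.0702]
113 (0.55, -0.1, 0.2) [-0.6026  0.9976  1.2374  0.8013  2.2973 -0.9697]
113 (0.45, -0.17, 0.2) [-0.7524  0.9617  1.3514  0.5801  2.3101 -1.155 ]
105 (0.5, -0.17, 0.2) [-0.7637  0.9731  1.3145  0.7456  2.2713 -1.0339]
105 (0.5, -0.1, 0.2) [-0.6945  0.9373  1.4334  0.7772  2.1765 -1.0603]
105 (0.55, -0.1, 0.2) [-0.6531  0.9706  1.3226  0.861   2.2075 -0.9654]
105 (0.45, -0.17, 0.2) [-0.8104  0.9423  1.4162  0.6551  2.239  -1.1265]
98 (0.5, -0.17, 0.2) [-0.8102  0.9518  1.3843  0.8015  2.1976 -1.0261]
98 (0.5, -0.1, 0.2) [-0.7416  0.9169  1.5061  0.831   2.1036 -1.063 ]
98 (0.55, -0.1, 0.2) [-0.6962  0.9465  1.4021  0.9107  2.1277 -0.973 ]
98 (0.45, -0.17, 0.2) [-0.8608  0.9243  1.479   0.7145  2.173  -1.1141]
90 (0.5, -0.17, 0.2) [-0.8623  0.9269  1.4699  0.8617  2.1114 -1.0304]
90 (0.5, -0.1, 0.2) [-0.7941  0.8938  1.5945  0.8911  2.0192 -1.0784]
90 (0.55, -0.1, 0.2) [-0.7437  0.9192  1.4976  0.9677  2.0363 -0.9932]
90 (0.45, -0.17, 0.2) [-0.9176  0.9034  1.5569  0.7779  2.0946 -1.113 ]
```

Cap centre is about (0.506, −0.174), with the axis at azimuth 111.8°. The measured sizes are 51 and 54 mm, as given. Next: grasp it.

```bash
python3 - <<'E'
from h import *
np.set_printoptions(precision=4,suppress=True)
a=np.radians(111.8);h=np.array([np.cos(a),np.sin(a),0]);q=quat((0,0,-1),h)
c=np.array([.506,-.174,0])
r.set_gripper(.085)
r.goto(c+[0,0,.2],q)
m=r.camera_model("wrist");w=r.capture("wrist");cv2.imwrite("pics/w4.png",w[:,:,::-1])
print(proj(m,c+[0,0,.027]),r.get_time_s())
E
```

```text
[281.5044 213.2045] 14.225
```

View pics/w4.png

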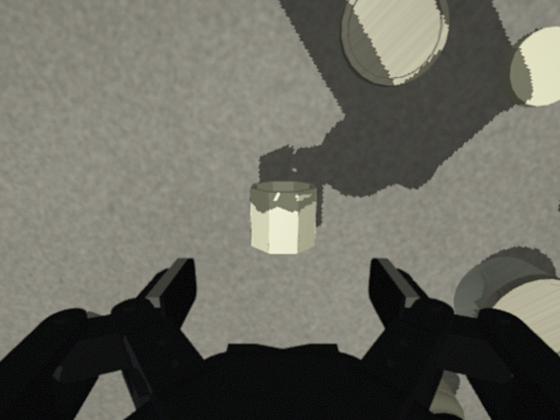

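The cap is centred at u≈283 between the fingers and square to them. Descending.

```bash
python3 - <<'E'
from h import *
np.set_printoptions(precision=4,suppress=True)
c=np.array([.506,-.174,0])
r.line_to(c+[0,0,.11],.2)
print(r.line_to(c+[0,0,.079],.08,guard=10))
r.set_gripper(.0,35)
print(r.get_grip_width(),r.get_wrist_force(),r.get_tool_pos())
r.line_to(c+[0,0,.13],.1)
m=r.camera_model("wrist");w=r.capture("wrist");s=r.capture("side");t=r.capture("top")
print(r.get_grip_width(),r.get_wrist_force(),r.get_tool_pos(),r.get_time_s())
cv2.imwrite("pics/w5.png",w[:,:,::-1]);crop(s[:,:,::-1],260,100,420,250,4,"pics/s7c.png")
E
```

```text
False
0.0536357726062992 [-0.0432 -0.3175  4.729 ] [ 0.5064 -0.1742  0.0796]
0.05346348011637816 [-0.1507  0.3459 -0.2348] [ 0.5054 -0.1737  0.1292] 16.5583
```

View pics/w5.png

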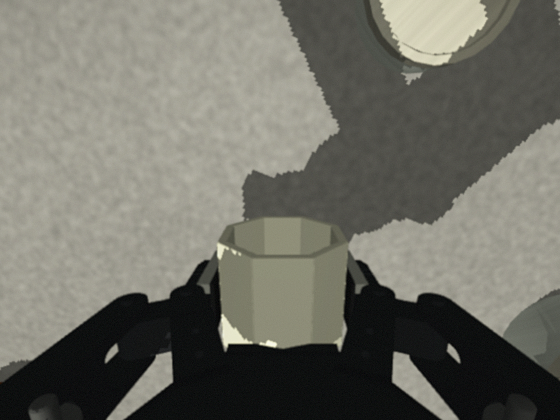

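View pics/s7c.png

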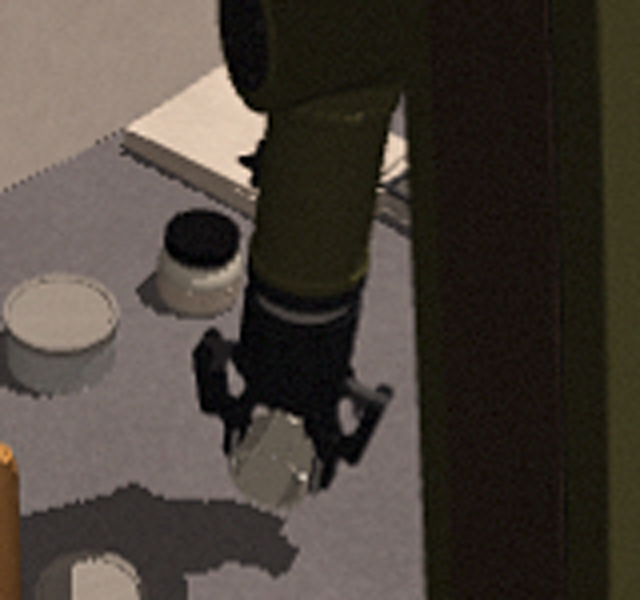

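Width is 53.5 mm, so the cap is held, and the hollow end faces the camera side as expected. Now raise it and turn it about the jaw axis in steps.

```bash
python3 - <<'E'
from h import *
np.set_printoptions(precision=4,suppress=True)
a=np.radians(111.8);h=np.array([np.cos(a),np.sin(a),0]);up=np.array([0,0,1.])
def pose(c,th): # th 0 = tool down, 90 = tool along h
    t=np.radians(th);z=-np.cos(t)*up+np.sin(t)*h;x=np.cos(t)*h+np.sin(t)*up
    return np.array(c)-.0525*z,quat(z,x)
C=lambda z:(.506,-.174,z)
ths=[0,22,45,68,90]; zs=[.24,.25,.25,.23,.20]
for t,z in zip(ths,zs): print(t,r.solve_ik(*pose(C(z),t)))
p,q=pose(C(.24),0); r.line_to(p,.2,orientation=q)
for t,z in zip(ths[1:],zs[1:]): r.goto(*pose(C(z),t))
r.hold(.3)
print(r.get_grip_width(),r.get_wrist_force(),r.get_tool_pos(),R.from_quat(np.roll(r.get_tcp_rot(),-1)).as_matrix(),r.get_time_s())
m=r.camera_model("wrist");w=r.capture("wrist");s=r.capture("side");t=r.capture("top")
import pickle;pickle.dump((m,w),open("w6.pkl","wb"))
cv2.imwrite("pics/w6.png",w[:,:,::-1]);cv2.imwrite("pics/s8.png",s[:,:,::-1]);cv2.imwrite("pics/t8.png",t[:,:,::-1])
E
```

```text
0 [-0.4102  0.2607  1.6055 -0.      1.2754 -0.7906]
22 [-0.5574  0.4013  1.4273  0.2238  1.6265 -0.9608]
45 [-0.6531  0.5871  1.2966  0.3984  1.9393 -1.0216]
68 [-0.7033  0.7954  1.2367  0.5548  2.1737 -1.0371]
90 [-0.7181  1.0017  1.2249  0.6973  2.3544 -1.0369]
0.05363689105031469 [0.0696 0.8465 0.406 ] [ 0.5259 -0.2226  0.2096] [[-0.0144  0.9281 -0.3721]
 [ 0.0132  0.3723  0.928 ]
 [ 0.9998  0.0085 -0.0176]] 19.3583
```

View pics/w6.png

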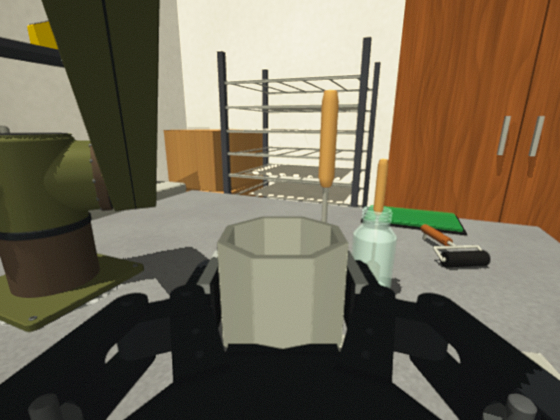

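View pics/s8.png

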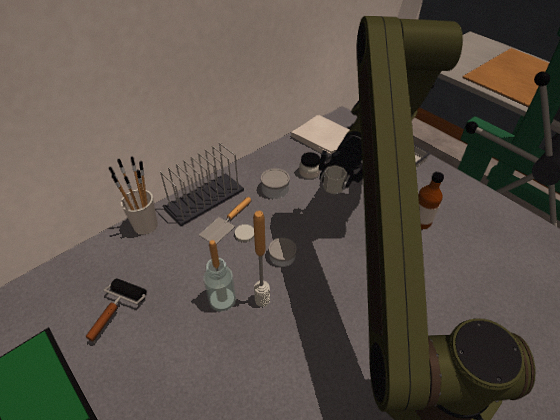

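View pics/t8.png

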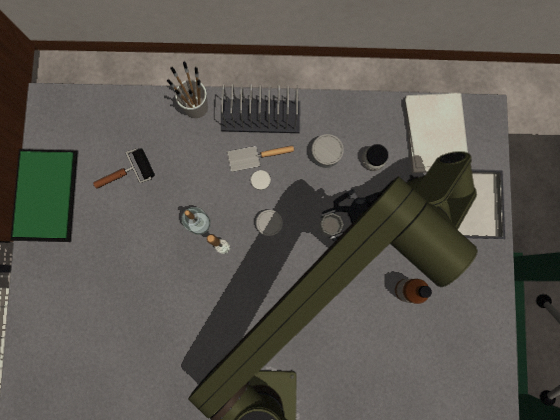

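Both views show the cap hollow end up in the hand, with everything else in place: rim at about (283,237) in the wrist view. Next I'll check settling and the cap's tilt from its rim.

```bash
python3 - <<'E'
from h import *
np.set_printoptions(precision=4,suppress=True)
r.hold(.4)
print(r.get_tool_pos(),R.from_quat(np.roll(r.get_tcp_rot(),-1)).as_matrix()[2],r.get_qvel(),r.get_time_s())
m=r.camera_model("wrist");w=r.capture("wrist")[:,:,::-1]
import pickle;pickle.dump((m,w),open("w7.pkl","wb"))
crop(w,205,200,365,300,5,"pics/w7c.png")
E
```

```text
[ 0.5255 -0.2228  0.1994] [ 1.     -0.0006  0.0011] [ 0.0011  0.0054 -0.0007  0.0003  0.0008 -0.002 ] 19.9083
```

View pics/w7c.png

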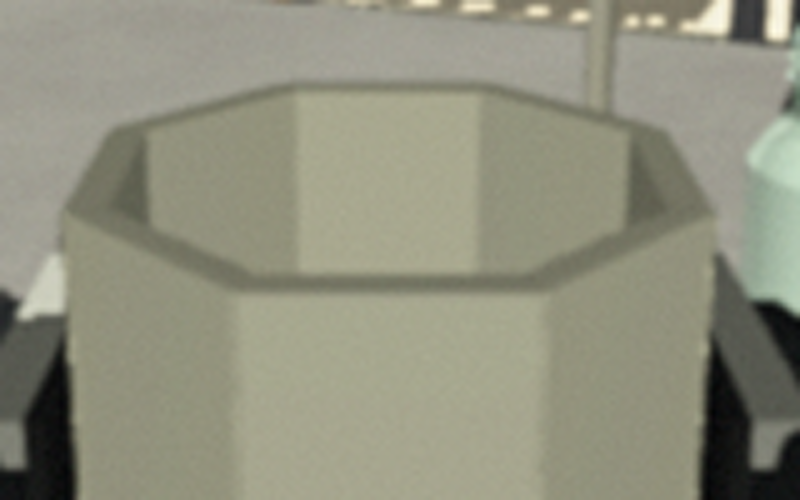

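```bash
python3 - <<'E'
from h import *
import pickle
np.set_printoptions(precision=4,suppress=True)
m,w=pickle.load(open("w7.pkl","rb"))
px=[(290,83),(487,83),(665,130),(713,215),(552,293),(238,293),(65,213),(115,128)]
ob=[(27/np.cos(np.pi/8)*np.cos(np.radians(112.5-45*i)),27/np.cos(np.pi/8)*np.sin(np.radians(112.5-45*i)),0) for i in range(8)]
T=np.array(m["cam_to_world"])
n=[]
for u,v in px:
    o,d=ray(m,(205+u/5-.4,200+v/5-.4)); c=T[:3,:3].T@d; n.append(c[:2]/c[2])
ok,rv,tv=cv2.solvePnP(np.array(ob)/1000,np.array(n),np.eye(3),None)
pr,_=cv2.projectPoints(np.array(ob)/1000,rv,tv,np.eye(3),None)
print("resid px",np.abs((pr[:,0]-np.array(n))*292).max())
Rw=T[:3,:3]@cv2.Rodrigues(rv)[0];print("axis",Rw[:,2],"mouth",T[:3,:3]@tv.ravel()+T[:3,3])
print("tilt",np.degrees(np.arccos(Rw[2,2])))
E
```

```text
resid px 1.0021471955335228
axis [0.006 0.001 1.   ] mouth [ 0.5066 -0.1713  0.2226]
tilt 0.3477981230292949
```

The cap's tilt measures 0.3° and its mouth is at z≈0.223, so the origin is at about 0.198 m. The brush stands in the bottle. Handing in.

```bash
python3 - <<'E'
from h import *
print(r.get_grip_width(),r.get_wrist_force(),r.get_time_s()); r.finish_job()
E
```

```text
0.05342629021924756 [ 0.32783831  0.14516336 -0.30494421] 19.9583
the job is handed in; nothing more can be done
```

I finished both parts in order and handed the job in at about 20 s, well inside the 51 s limit. No verdict is reported.

- **Brush:** I gripped the small brush at its handle and made three full strokes of about 47 mm. By the arm's position, that put the head about 53 mm above the bottle's underside at the top. Each down stroke ended in a felt contact with the floor. I then let go, and the later views show the brush standing in the upright bottle where it was. The bigger look-alike brush was not touched.
- **Cap:** A close wrist view showed that the end facing +y is the hollow one. I pinched the two upright flats (53.5 mm wide), lifted the cap and turned that end up.
- **Last checks:** The cap's rim measured 0.3° from straight up, with its middle about 0.198 m above the bench. The arm was at rest with a steady grip, and the bystanders looked unmoved in the side and top pictures.
- **Disagreements:** My first rough cap position was about 5–10 mm off the closer wrist measurement, so I relied mainly on the closer one. The contact height in the down strokes crept down by about 1 mm over the three, perhaps slight slip in the grip. Both were within what the job allows.

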